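# Pin the mould jacket shut and hold it

## Task

First push the feeder's sprung slide fully through its stroke, so that it brings a locking pin out from under the hood, then swing the open upper half of the mould jacket down onto the lower half. Then take the pin from the feeder, push it down through the aligned holes of the two lugs until its collar bears on the upper lug, and finish while still holding and pressing the pin firmly down, so that the two halves stay squeezed fully shut against the springy seal. Leave the other things on the table where they are.

Things in the scene. Friction and masses are not known exactly. Their poses are not given: they have to be found in the camera images.
- mould: Fixed brown two-part mould jacket, cream-lined: two half-pipes 150 mm wide (y) on a 220 x 170 mm plywood board. Origin: on the table under it; +x from hinge to lugs (away from the robot, give or take yaw), z up. Parting plane z = 70 mm; hinge line along y at x = -100 mm. Lower lug: 50 x 50 x 25 mm steel block, top on the parting plane, 15 mm through hole, free below to z = 14 mm.
- lid (a joint): Angle (rad) of the upper half above the springy seal: 0 = lying on the seal (ajar: lug 5 mm up), grows as the lug end swings up about the hinge line; starts 0.6 to 1.1, stays where left (friction 0.3 N m, 0.25 kg); under 5 N at the lug swings it. Its arch stands 47 mm proud, 24 to 122 mm from the hinge line; then flange to 138 mm, then lug. Real tilt of the lug = lid + 0.03 - seal.
- seal (a joint): How far the upper half, lying on the seal, is squeezed down (rad): 0 = not at all (lug 5 mm above its shut place), 0.030 = fully shut, hard stop. Down on the lug 4 N starts to squeeze it, about 8 N shuts it fully; let go, it springs back to 0.
- lid_hinge (a point): Point on the hinge line at its middle, 100 mm behind the mould's origin and 70 mm above the table; same axes as the mould. It does not move as the lid swings.
- lid_hole (a point): Centre of the upper mouth of the upper lug's hole; moves with the upper half (axes: x from hinge to lug, y the hinge line, z outward normal of the lug). Lug: dark steel plate 50 x 50 x 10 mm, underside on the parting plane when shut; chamfered hole 15 mm wide, 165 mm from the hinge line.
- mould_hole (a point): Centre of the mouth of the hole in the lower lug, on the parting plane 70 mm above the table; z up. With the jacket shut the upper hole is right above it.
- feeder: Fixed aluminium pin feeder, base 210 x 90 mm. Origin: middle of its underside; +x is the way pins are pushed (away from the robot, give or take yaw), z up. Two rails, tops at 75 mm, outer faces y = +-27 mm, 15 mm slot between; the pin hangs in it by its collar. A grey hood (x -32 to +16 mm, y +-25 mm, top 132 mm above the table) covers the waiting pin.
- slide (a joint): Travel of the sprung slide (m): 0 = at rest, 0.060 = end of stroke. The spring takes 5 N at the start and 8 N at the end and returns the slide when let go; the pushed pin stays out.
- slide_tab (a point): Top middle of the rear face of the slide's upright tab, the face to push in the feeder's +x. Tab: 40 mm wide, 8 mm thick, from 77 to 127 mm above the table; at rest the face is at feeder x = -104 mm. Moves with the slide.
- feeder_end (a point): Where the axis of the pin stands after a full stroke: feeder x = 55 mm, at the height of the rail tops (75 mm), on which the pin's collar rests.
- pin: Loose steel locking pin, about 0.12 kg, upright: shank 12 mm wide, 45 mm long with tapered tip, collar 30 mm wide and 5 mm thick, above it a round knob 20 mm wide, 35 mm tall to grip. Origin: lower end of the tip; z towards the knob. Starts hanging in the feeder under the hood at feeder x = -5 mm, tip 30 mm above the table.
- pin_collar (a point): On the pin's axis at the underside of its collar, 45 mm above the tip.
- tape: Bystander: tape roll lying flat, 64 mm across, 24 mm high; leave it. Origin: its underside
- collar: Bystander: loose steel ring lying flat, 50 mm across, 18 mm high; leave it. Origin: its underside
- cup: Bystander: mixing cup, 60 mm across, 70 mm high; leave it. Origin: its underside
- driver: Bystander: screwdriver 200 mm long, lying; leave it. Origin: its underside
- jar: Bystander: white jar, 64 mm across, 80 mm high; leave it. Origin: its underside
- can: Bystander: tin can, 66 mm across, 100 mm high; leave it. Origin: its underside
Mind the look-alikes: they are no part of the job. What is shaped like the feeder but red is not meant.

How it is judged:
By the outcome, as a careful person would: the job done as asked, in the order asked, and still so for the second after the job is handed in, while the arm keeps its last pose, push and grip.
It also fails if it takes over 70 s, if anything falls off the work surface, if the arm or the gripper's body presses on something with over 40 N, if the wrist force passes 120 N, or if a joint passes its speed limit or range.

## Robot

A 6-joint arm with a two-finger parallel gripper is mounted at the origin on the work surface. World frame = base frame: x ahead of the robot, y to its left, z up, the work surface at z = 0. Lengths are in m, angles in rad, forces in N, time in s.
With the tool pointing down it reaches from about 0.325 to 0.775 m from the base axis. Payload 5.5 kg.
Tool frame: the origin (TCP) lies midway between the tips of the shut fingers; the grasp point (between the pads) lies 19 mm behind it; z points along the fingers, y is the line along which they close (so a half turn about z gives the same grasp; the last joint's range is limited). The gripper opens to 88 mm and grips with 3 to 60 N. Pads are 20 mm wide; open, the fingers measure 115 mm over their backs; the gripper's body (75 mm by 178 mm) begins 61 mm behind the grasp point.
Start: joints at [1.064, 0.091, 1.231, -0, 1.82, -0.057], TCP at [0.261, 0.54, 0.223] pointing down, gripper open.
Joint ranges: [-2.87, 2.87], [-0.86, 2.18], [0.17, 2.46], [-1.51, 4.65], [0.06, 2.69], [-2.65, 2.65]. Speed limits (rad/s): [2.57, 2.57, 3.01, 3.14, 3.14, 3.14].

## Interface

Orientations are given as a unit quaternion [x, y, z, w].
In Python, from station import robot gives the robot as it stands.
- The arm moves only by the tool servo_tool, never from a script. Its argument "moves" is text: rows parted by semicolons, each of 6 numbers parted by spaces: the shift along the tool's x, y, z scaled (see below), then the turn, a rotation vector about the tool's x, y, z scaled (see below). A call has 1 to 5 rows; each row is the pose to reach, as a shift and turn from the pose commanded when the call began, along the tool's axes at that moment; what a row does not reach only later rows make up. The controller multiplies each number of a shift by 500 mm and each number of a turn by 90 degrees. A row lasts 1/10 s, in which the tool goes at most 50 mm and 8.59 degrees, less where a joint would pass 70% of its speed; a pose out of reach is approached as far as the arm can. A call with a number of a shift or a turn outside -1 to 1 is refused whole. A call with a gripper value outside its range is refused whole. "fingers" is the opening, from 0 (shut) to 1 (fully open), set as the call begins (left out, the last holds). The fingers move at their own pace and stop on an object; "newtons" is the grip in N (left out, the last holds). Time passes only in rows, so rows that repeat a pose let the fingers close. It gives the time, the measured TCP pose, the force, the opening and the grip force at its end, in the units of the state.
- robot.sense(): the state, without advancing time (a new reading comes with each control period).
- robot.get_image(name): name is "side" or "top" or "wrist"; returns the picture (384x512x3 uint8, blue, green, red); there is no depth.
- robot.camera_params(name): a dict with "vfov" (degrees; the focal length in pixels is half the picture's height over the tangent of half this angle, whatever the lens; pixels are square), "cx", "cy" (the principal point, pixels), "position" and "rotation" of the camera in the world. Camera axes: x right, y up, looking along -z (the intrinsics and any distortion apply to the point x, -y, -z); pixel columns grow to the right and rows downward; lengths in m; the calibration is good to about 2 mm. A picture is of the moment at which its call begins: read the wrist's pose just before it. camera_params takes no time and is no camera call; for the wrist camera it gives the pose at the moment of the call.
- robot.job_done(): hands the job in; it is judged then, once.
Trained networks look in the newest picture that a camera, given by its name, has taken for a name from the list of things; names that differ only in an ending like _2 or _b are one class to them, and where a whole thing is asked for, a point or a joint stands for the part that bears it (a point fixed in the world has none). Each returns a list of dicts, best first, with "conf" (0 to 1); they miss things now and then, are a little off and sometimes report something else, mostly with a low value. They report only what shows in the picture. A call takes as long as a camera call. They do not tell look-alikes from the thing itself.
- robot.outline_of(camera, thing): "region" (384x512 bool, what is visible of it) and "point" ([row, column] in pixels, amid what is visible of it).
The state is a dict: "t": time; "joint_pos": joint angles; "joint_velocities": joint speeds; "tau": joint torques, N m; "position": TCP position; "tcp_rot": TCP orientation; "contact_force": force on the tool from outside, world axes, zero at the start; "ft_torque": the same for the moment, N m; "finger_gap": finger opening in m; "grasp_force": force on a finger pad.
Only numpy, scipy, OpenCV 4.12 (cv2) and the standard library are available. Lean on these libraries where they do the work, as an engineer would, in place of code of your own. Each camera call takes 0.05 s, during which the arm holds its last target. There are 200 camera calls.

## Working session

There is one attempt and no reset: what is moved stays moved. The work goes in short steps, Python scripts to look and compute and a tool call to move; the robot and the scene stay as the last step left them, time stands still between calls to the robot, and variables do not carry over. Pictures are saved under pics/ and viewed, at most 10 in all, crops included, and the job is handed in when it is done.

Besides the shell and the picture viewer there is one more tool, called after "Call:" in YAML: its name, and indented under it one key for each argument. servo_tool: Moves the arm, as the interface text tells. Shifts and turns lie within -1 to 1; 1 stands for 500 mm of shift or 90 degrees of turn. Its arguments: {"type":"object","properties":{"moves":{"type":"string"},"fingers":{"type":"number"},"newtons":{"type":"number"}},"required":["moves"]}

```bash
ls; mkdir -p pics; python3 - <<'E'
from station import robot
import cv2,numpy as np
s=robot.sense();print({k:np.round(v,3) for k,v in s.items()})
a=robot.get_image("top");b=robot.get_image("side")
cv2.imwrite("pics/top0.png",a);cv2.imwrite("pics/side0.png",b)
for n in("top","side","wrist"):print(n,robot.camera_params(n))
for c in("top","side"):
  for th in("mould","lid","feeder","slide_tab","slide","lid_hole","pin","mould_hole"):
    try:print(c,th,[(round(d["conf"],2),np.round(d["point"]),int(d["region"].sum())) for d in robot.outline_of(c,th)])
    except Exception as e:print(c,th,e)
E
```

```text
pics
{'t': np.float64(0.0), 'joint_pos': array([ 1.064,  0.092,  1.232, -0.   ,  1.82 , -0.057]), 'joint_velocities': array([ 0.   ,  0.001, -0.001, -0.001,  0.001,  0.002]), 'tau': array([ 0.0000e+00, -4.4646e+01, -4.0644e+01,  7.0000e-02,  3.0000e-02,
       -0.0000e+00]), 'position': array([0.261, 0.54 , 0.222]), 'tcp_rot': array([ 0.223,  0.975, -0.001, -0.   ]), 'contact_force': array([-0.273, -0.159, -0.266]), 'ft_torque': array([-0.052, -0.022, -0.02 ]), 'grasp_force': np.float64(0.0), 'finger_gap': np.float64(0.088)}
top {'vfov': 46.71242594470966, 'cx': 251.82749534249228, 'cy': 197.9366849561178, 'position': array([ 0.29056048, -0.00173039,  1.20013967]), 'rotation': array([-0.05894213,  0.0597214 ,  0.71440646, -0.69468165])}
side {'vfov': 50.0989110471386, 'cx': 255.90998066747102, 'cy': 186.39571258098815, 'position': array([-0.13901912, -0.59581849,  1.01777969]), 'rotation': array([ 0.34139858, -0.14393892, -0.37992948,  0.8475743 ])}
wrist {'vfov': 71.98178944103381, 'cx': 255.9058854936551, 'cy': 194.83343427942918, 'position': array([0.18548157, 0.57455729, 0.383970
[... 411 characters left out ...]
]
top lid_hole [(0.96, array([204., 194.]), 2756), (0.3, array([194., 197.]), 5268)]
top pin []
top mould_hole [(0.78, array([198., 198.]), 5314)]
side mould [(0.81, array([176., 216.]), 4013)]
side lid [(0.64, array([164., 212.]), 1945)]
side feeder [(0.89, array([232., 308.]), 2148), (0.71, array([207., 133.]), 2525), (0.42, array([160., 255.]), 142)]
side slide_tab [(0.69, array([231., 299.]), 346), (0.62, array([208., 114.]), 366)]
side slide [(0.81, array([210., 118.]), 379), (0.58, array([231., 299.]), 373)]
side lid_hole [(0.64, array([163., 212.]), 2030), (0.24, array([132., 181.]), 513)]
side pin []
side mould_hole [(0.69, array([172., 292.]), 374), (0.57, array([192., 332.]), 186)]
```

View pics/top0.png

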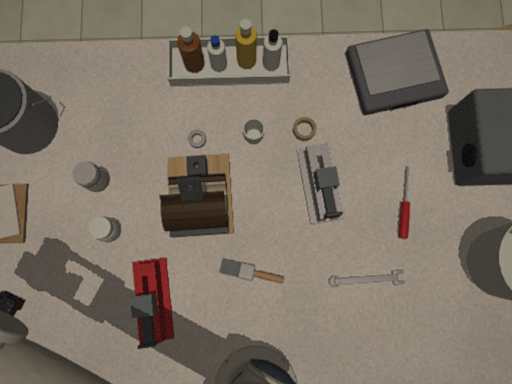

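View pics/side0.png

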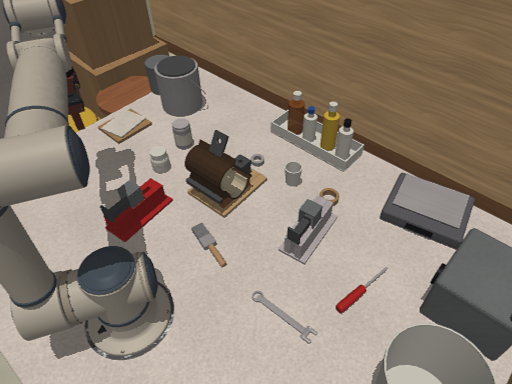

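The silver feeder is at top px (row 181, col 319). The look-alike at (299,149) is red, so it is not the one meant. The mould is at (199,198) with its lid open. I'll confirm with one enlarged crop that also carries projected model overlays.

```bash
cat > h.py <<'E'
from station import robot
import cv2,numpy as np
from scipy.spatial.transform import Rotation as R
from scipy.optimize import minimize,least_squares
class Cam:
    def __init__(s,n):
        p=robot.camera_params(n);s.f=192/np.tan(np.radians(p["vfov"])/2);s.c=np.array([p["cx"],p["cy"]])
        s.p=np.array(p["position"]);s.R=R.from_quat(p["rotation"]).as_matrix()
    def proj(s,X):
        q=(np.atleast_2d(X)-s.p)@s.R;return s.c+s.f*np.c_[q[:,0],-q[:,1]]/-q[:,2:3]
    def ray(s,u,v,z):
        d=s.R@np.array([(u-s.c[0])/s.f,-(v-s.c[1])/s.f,-1]);return s.p+d*(z-s.p[2])/d[2]
def box(x0,x1,y0,y1,z0,z1):return np.array([[x,y,z] for x in(x0,x1) for y in(y0,y1) for z in(z0,z1)],float)
def place(P,x,y,a):
    return P@R.from_euler("z",a).as_matrix().T+[x,y,0]
def lidpts(P,th): # lid-frame points rel. hinge, tilt th up
    return P@R.from_euler("y",-th).as_matrix().T+[-.1,0,.07]
FEED=[box(-.105,.105,-.045,.045,0,.008),box(-.105,.105,-.027,.027,0,.075),box(-.032,.016,-.025,.025,.07,.132),box(-.104,-.096,-.02,.02,.077,.127)]
MB=[box(-.11,.11,-.085,.085,0,.012),box(.04,.09,-.025,.025,.045,.07),box(-.076,.022,-.075,.075,.03,.07)]
a=np.linspace(0,np.pi,9);L=.049
ARCH=np.array([[.073+L*np.cos(t),y,.047*np.sin(t)] for t in a for y in(-.075,.075)])
LID=[ARCH,box(.122,.138,-.075,.075,0,.008),box(.14,.19,-.025,.025,0,.01)]
def feed(x,y,yaw):return [place(P,x,y,yaw) for P in FEED]
def mould(x,y,yaw,th):return [place(P,x,y,yaw) for P in MB]+[place(lidpts(P,th),x,y,yaw) for P in LID]
def mask(cam,parts):
    m=np.zeros((384,512),np.uint8)
    for P in parts:
        h=cv2.convexHull(np.round(cam.proj(P)*16).astype(np.int32));cv2.fillConvexPoly(m,h,1,cv2.LINE_8,4)
    return m>0
def best(cam,th,near):
    L=[d for d in robot.outline_of(cam,th) if np.hypot(*(np.array(d["point"])-near))<60]
    return L[0]["region"] if L else None
def iou(a,b):return (a&b).sum()/(a|b).sum()
E
cat > fit.py <<'E'
from h import *
T,S=Cam("top"),Cam("side");it=robot.get_image("top");is_=robot.get_image("side")
fr=[best("top","feeder",(181,319)),best("side","feeder",(232,308))]
mr=[best("top","mould",(199,198)),best("side","mould",(176,216))]
lr=[best("top","lid",(207,195)),best("side","lid",(164,212))]
print("tilt guess", T.ray(319,181,.05),T.ray(198,199,.05))
def fit(fn,x0,st):
    x0=np.array(x0);sim=np.vstack([x0]+[x0+np.eye(len(x0))[i]*st[i] for i in range(len(x0))])
    r=minimize(fn,x0,method="Nelder-Mead",options=dict(initial_simplex=sim,maxiter=300,xatol=1e-4,fatol=1e-4));return r.x,r.fun
fx,v=fit(lambda p:-iou(mask(T,feed(*p)),fr[0])-iou(mask(S,feed(*p)),fr[1]),[*T.ray(319,181,.05)[:2],.15],[.02,.02,.2]);print("feeder",fx.round(4),v)
def mf(p):
    q=mould(*p);return -sum(iou(mask(c,q),m)+iou(mask(c,q[3:]),l) for c,m,l in((T,mr[0],lr[0]),(S,mr[1],lr[1])))
mx,v=fit(mf,[*T.ray(198,199,.05)[:2],0,.85],[.02,.02,.15,.2]);print("mould",mx.round(4),v)
def draw(im,c,parts):
    im=cv2.resize(im,None,fx=4,fy=4,interpolation=cv2.INTER_CUBIC)
    for P in parts:
        h=cv2.convexHull(np.round(c.proj(P)*4+1.5).astype(np.int32));cv2.polylines(im,[h],True,(0,255,255),1)
    return im
A=draw(it,T,feed(*fx)+mould(*mx))[560:1000,600:1400];B=draw(is_,S,feed(*fx)+mould(*mx))
cv2.imwrite("pics/fit_t.png",A);cv2.imwrite("pics/fit_s.png",B[500:1060,680:1400])
np.save("fit.npy",np.r_[fx,mx])
E
python3 fit.py
```

```text
tilt guess [ 0.525957   -0.18429292  0.05      ] [0.48674037 0.13547571 0.05      ]
feeder [ 0.5269 -0.1914  0.1349] -1.8527259301701071
mould [0.5062 0.136  0.0311 1.0211] -3.6345025796914627
```

View pics/fit_t.png

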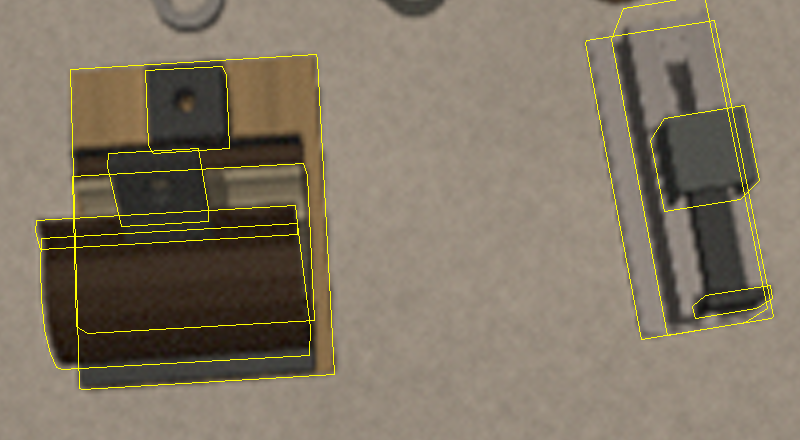

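View pics/fit_s.png

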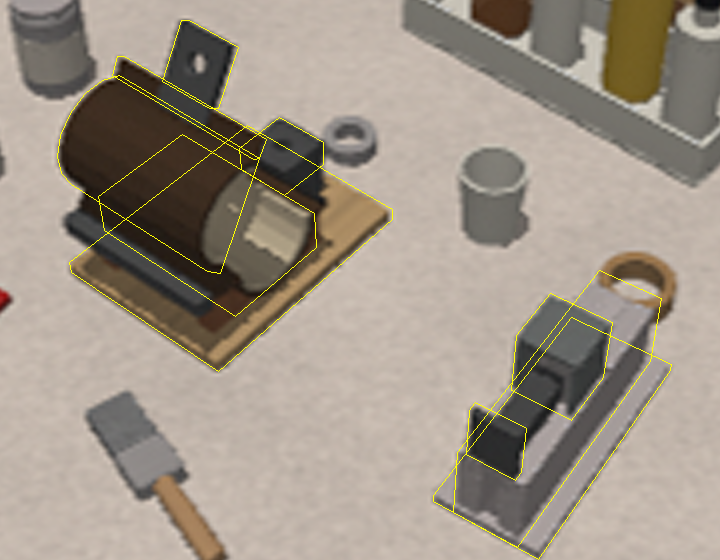

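The silver feeder is confirmed: grey hood, bare aluminium base, tab at crop (500,440). The red one is the look-alike. The mould overlay fits well. Next I plan the move to behind the slide tab.

```bash
cat > plan.py <<'E'
import sys,numpy as np
from scipy.spatial.transform import Rotation as R
def tool(yaw): # tool down, tool x at world angle yaw
    return R.from_quat([np.cos(yaw/2),np.sin(yaw/2),0,0])
def plan(p,yaw,wps,vmax=.048,wmax=8.5):
    """print calls; wps (x,y,z,yaw)"""
    rows=[];p=np.array(p,float)
    for w in wps:
        q=np.array(w[:3],float);dy=w[3]-yaw
        n=max(1,int(np.ceil(max(np.linalg.norm(q-p)/vmax,abs(np.degrees(dy))/wmax))))
        rows+=[(p+(q-p)*k/n,yaw+dy*k/n) for k in range(1,n+1)];p,yaw=q,w[3]
    return rows
def show(p,yaw,rows):
    p=np.array(p,float)
    for i in range(0,len(rows),5):
        out=[]
        for q,y in rows[i:i+5]:
            s=np.round(tool(yaw).inv().apply(q-p)/.5,3);r=np.round(-(y-yaw)/(np.pi/2),3)
            out.append(" ".join(f"{v:g}" for v in s+0.)+f" 0 0 {r:g}")
        print("; ".join(out));last=rows[min(i+5,len(rows))-1]
        p=p+tool(yaw).apply(s*.5);yaw=yaw-r*np.pi/2
    print("end",p.round(4),round(yaw,4))
if __name__=="__main__":
    a=eval(sys.argv[1]);show(a[0],a[1],plan(*a[:3],*a[3:]))
E
python3 - <<'E'
from plan import *
from h import robot
s=robot.sense();q=s["tcp_rot"];yaw=2*np.arctan2(q[1],q[0]);print(yaw)
show(s["position"],yaw,plan(s["position"],yaw,[(.40,.25,.31,1.55),(.40,0,.31,.6),(.375,-.212,.25,.135)]))
E
```

```text
2.6917923183775057
-0.063 -0.05 -0.022 0 0 0.091; -0.126 -0.1 -0.044 0 0 0.182; -0.189 -0.151 -0.066 0 0 0.273; -0.251 -0.201 -0.087 0 0 0.363; -0.314 -0.251 -0.109 0 0 0.454
-0.081 0.003 -0.022 0 0 0.091; -0.161 0.006 -0.044 0 0 0.182; -0.242 0.009 -0.066 0 0 0.273; -0.307 -0.019 -0.066 0 0 0.359; -0.373 -0.047 -0.066 0 0 0.446
-0.068 0.02 0 0 0 0.086; -0.137 0.041 0 0 0 0.172; -0.205 0.062 0 0 0 0.259; -0.274 0.082 0 0 0 0.345; -0.342 0.103 0 0 0 0.432
-0.056 0.064 0.024 0 0 0.059; -0.112 0.129 0.048 0 0 0.118; -0.168 0.193 0.072 0 0 0.177; -0.224 0.257 0.096 0 0 0.236; -0.281 0.322 0.12 0 0 0.296
end [ 0.3749 -0.2123  0.2501] 0.1345
```

Call:
servo_tool:
  moves: "-0.063 -0.05 -0.022 0 0 0.091; -0.126 -0.1 -0.044 0 0 0.182; -0.189 -0.151 -0.066 0 0 0.273; -0.251 -0.201 -0.087 0 0 0.363; -0.314 -0.251 -0.109 0 0 0.454"
  fingers: 0

```text
t: 1.8
position: [0.348, 0.3576, 0.2776]
tcp_rot: [0.552, 0.834, 0.0, 0.0]
contact_force: [0.9, -0.3, 0.7]
finger_gap: 0.0512
grasp_force: 0.0
```

Call:
servo_tool:
  moves: "-0.081 0.003 -0.022 0 0 0.091; -0.161 0.006 -0.044 0 0 0.182; -0.242 0.009 -0.066 0 0 0.273; -0.307 -0.019 -0.066 0 0 0.359; -0.373 -0.047 -0.066 0 0 0.446"

```text
t: 2.3
position: [0.4003, 0.177, 0.3105]
tcp_rot: [0.804, 0.594, 0.0, 0.0]
contact_force: [-0.6, -0.5, -0.8]
finger_gap: 0.011
grasp_force: 0.0
```

Call:
servo_tool:
  moves: "-0.068 0.02 0 0 0 0.086; -0.137 0.041 0 0 0 0.172; -0.205 0.062 0 0 0 0.259; -0.274 0.082 0 0 0 0.345; -0.342 0.103 0 0 0 0.432"

```text
t: 2.8
position: [0.3997, -0.0014, 0.3104]
tcp_rot: [0.956, 0.293, 0.0, 0.0]
contact_force: [0.5, 0.3, -0.4]
finger_gap: 0.0002
grasp_force: 0.0
```

Call:
servo_tool:
  moves: "-0.056 0.064 0.024 0 0 0.059; -0.112 0.129 0.048 0 0 0.118; -0.168 0.193 0.072 0 0 0.177; -0.224 0.257 0.096 0 0 0.236; -0.28 0.322 0.12 0 0 0.296"

```text
t: 3.3
position: [0.3747, -0.2137, 0.25]
tcp_rot: [0.998, 0.065, 0.0, 0.0]
contact_force: [0.4, -0.5, -0.9]
finger_gap: 0.0003
grasp_force: 0.0
```

```bash
python3 - <<'E'
from h import *
s=robot.sense();q=s["tcp_rot"];print(s["t"],s["position"].round(4),2*np.arctan2(q[1],q[0]),s["contact_force"].round(2),s["joint_pos"].round(2))
W=Cam("wrist");im=robot.get_image("wrist");p=np.load("fit.npy")
print([(round(d["conf"],2),np.round(d["point"]),int(d["region"].sum())) for d in robot.outline_of("wrist","slide_tab")])
im2=cv2.resize(im,None,fx=1.5,fy=1.5)
for P in feed(*p[:3]):
    cv2.polylines(im2,[cv2.convexHull(np.round(W.proj(P)*1.5+.25).astype(np.int32))],True,(0,255,255),1)
cv2.imwrite("pics/w1.png",im2)
E
```

```text
3.3 [ 0.3747 -0.2137  0.25  ] 0.13055841462028947 [ 0.43 -0.48 -0.85] [-0.6  -0.36  1.59  0.    1.91  0.84]
[(0.86, array([108., 253.]), 1703)]
```

View pics/w1.png

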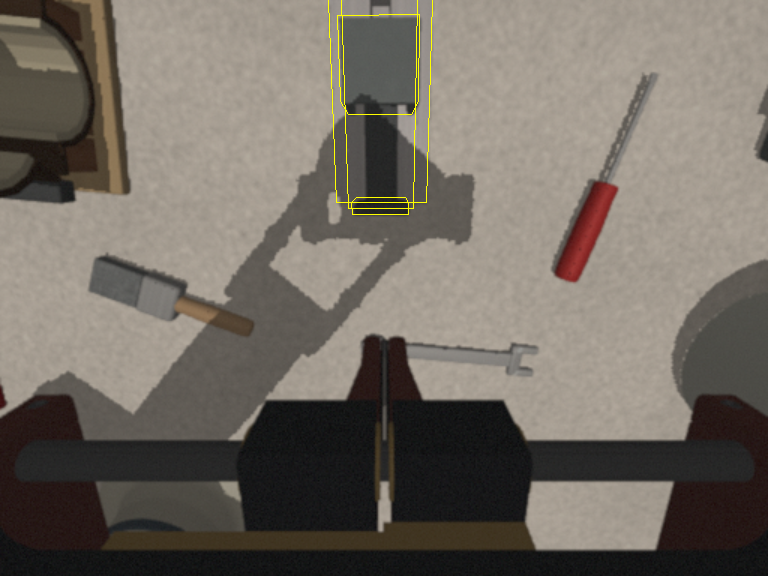

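The overlay agrees with the wrist view: tab at px (380,207) of the enlarged picture, fingers in line at column 384. Now I go down and push.

Call:
servo_tool:
  moves: "0 0 0.09 0 0 -0.003; 0 0 0.18 0 0 -0.003; 0 0 0.27 0 0 -0.003; 0 0 0.306 0 0 -0.003; 0.03 -0.003 0.306 0 0 -0.003"

```text
t: 3.9
position: [0.3879, -0.2068, 0.0935]
tcp_rot: [0.998, 0.07, -0.003, -0.002]
contact_force: [0.3, -0.3, 0.5]
finger_gap: 0.0004
grasp_force: 0.0
```

Call:
servo_tool:
  moves: "0.03 0 0 0 0 0; 0.06 0 0 0 0 0; 0.09 0 0 0 0 0; 0.12 0 0 0 0 0; 0.145 0 0 0 0 0"

```text
t: 4.4
position: [0.4607, -0.1978, 0.0973]
tcp_rot: [0.998, 0.07, -0.002, 0.0]
contact_force: [-9.1, -1.8, 2.9]
finger_gap: 0.0006
grasp_force: 4.7
```

Call:
servo_tool:
  moves: "0.01 0 0 0 0 0; 0.016 0 0 0 0 0; 0.02 0 0 0 0 0; 0.02 0 0 0 0 0"

```text
t: 4.8
position: [0.4703, -0.1965, 0.0973]
tcp_rot: [0.998, 0.07, -0.002, 0.0]
contact_force: [-7.3, -0.9, 1.5]
finger_gap: 0.0003
grasp_force: 3.8
```

Call:
servo_tool:
  moves: "0.006 0 0 0 0 0; 0.012 0 0 0 0 0; 0.012 0 0 0 0 0"

```text
t: 5.1
position: [0.4727, -0.1962, 0.0973]
tcp_rot: [0.998, 0.069, -0.006, -0.0]
contact_force: [-23.7, -1.2, 8.6]
finger_gap: 0.0007
grasp_force: 11.6
```

Call:
servo_tool:
  moves: "0.004 0 0 0 0 0; 0.008 0 0 0 0 0; 0.008 0 0 0 0 0"

```text
t: 5.4
position: [0.4728, -0.1961, 0.0974]
tcp_rot: [0.998, 0.069, -0.011, -0.0]
contact_force: [-40.3, -1.8, 15.9]
finger_gap: 0.0007
grasp_force: 20.1
```

Full stroke reached: a hard stop at 0.4728 with the force rising to 40 N. I back off, rise and check the pin.

Call:
servo_tool:
  moves: "-0.06 0 0 0 0 0; -0.1 0 0 0 0 0; -0.1 0 -0.09 0 0 0; -0.1 0 -0.18 0 0 0; -0.1 0 -0.27 0 0 0"

```text
t: 5.9
position: [0.4316, -0.2015, 0.2337]
tcp_rot: [0.998, 0.07, -0.0, -0.0]
contact_force: [0.7, -0.7, 0.5]
finger_gap: 0.0004
grasp_force: 0.0
```

```bash
cat > look.py <<'E'
from h import *
s=robot.sense();q=s["tcp_rot"];print(s["t"],s["position"].round(4),"yaw",round(2*np.arctan2(q[1],q[0]),4),s["contact_force"].round(1),s["finger_gap"].round(4))
E
python3 - <<'E'
from look import *
W=Cam("wrist");im=robot.get_image("wrist");cv2.imwrite("pics/w2.png",im)
p=np.load("fit.npy");fe=place(np.array([[.055,0,.115],[.055,0,.08]]),*p[:3]);print("expected",fe.round(4),W.proj(fe))
for c in("wrist","top","side"):
  if c!="wrist":robot.get_image(c)
  for d in robot.outline_of(c,"pin"):
    v,u=np.where(d["region"]);print(c,round(d["conf"],2),np.round(d["point"]),len(u),u.min(),u.max(),v.min(),v.max(),Cam(c).ray(d["point"][1],d["point"][0],.10).round(4), Cam(c).proj(fe).round(1).tolist())
E
```

```text
Traceback (most recent call last):
  File "look.py", line 2, in <module>
    s=robot.sense();q=s["tcp_rot"];print(s["t"],s["position"].round(4),"yaw",round(2*np.arctan2(q[1],q[0]),4),s["contact_force"].round(1),s["finger_gap"].round(4))
                                                                                                                                          ^^^^^^^^^^^^^^^^^^^^^
AttributeError: 'float' object has no attribute 'round'
```

```bash
sed -i 's/s\["finger_gap"\].round(4)/s["finger_gap"]/' look.py
python3 - <<'E'
from look import *
W=Cam("wrist");im=robot.get_image("wrist");cv2.imwrite("pics/w2.png",im)
p=np.load("fit.npy");fe=place(np.array([[.055,0,.115],[.055,0,.08]]),*p[:3]);print("expected",fe.round(4),W.proj(fe))
for c in("wrist","top","side"):
  if c!="wrist":robot.get_image(c)
  for d in robot.outline_of(c,"pin"):
    v,u=np.where(d["region"]);print(c,round(d["conf"],2),np.round(d["point"]),len(u),u.min(),u.max(),v.min(),v.max(),Cam(c).ray(d["point"][1],d["point"][0],.10).round(4), Cam(c).proj(fe).round(1).tolist())
E
```

```text
5.9 [ 0.4316 -0.2015  0.2337] yaw 0.1407 [ 0.7 -0.7  0.5] 0.0003732372776436897
expected [[ 0.5814 -0.184   0.115 ]
 [ 0.5814 -0.184   0.08  ]] [[258.70904389  33.23362195]
 [258.39434251  42.65286287]]
wrist 0.81 [ 43. 257.] 797 244 272 25 60 [ 0.5822 -0.1853  0.1   ] [[256.0, 39.8], [255.8, 48.6]]
```

The pin stands out at (0.582, -0.185) (wrist px (43,257)), as predicted. Now the lid sweep.

```bash
python3 - <<'E'
from look import *
from plan import plan,show
yaw=2*np.arctan2(q[1],q[0]);x,y,a,th=np.load("fit.npy")[3:]
def w(X,Z):return (*place(np.array([[X-.1,0,0]]),x,y,a)[0,:2],Z,a)
def c(f,r=.178,e=.01):return (r*np.cos(f)-.01*np.sin(f)-.01,.07+r*np.sin(f)+.01*np.cos(f))
wps=[w(.05,.31)]
r1=plan(s["position"],yaw,wps)
r2=[(np.array(w(.05,.24)[:3]),a)]
for f in (1.0,.86,.72,.58,.44,.31,.19,.1,.05):r2.append((np.array(w(*c(f))[:3]),a))
print([w(*c(f))[:3] for f in (1.02,.02)])
show(s["position"],yaw,r1);show(r1[-1][0],a,[(np.array(w(.05,.275)[:3]),a)]+r2)
E
```

```text
6.2 [ 0.4319 -0.2019  0.2309] yaw 0.1403 [0.5 1.4 0.4] 0.0003229061565480643
[(np.float64(0.480863059843088), np.float64(0.135201021661321), np.float64(0.2269088874195031)), (np.float64(0.5739443048642677), np.float64(0.1380992794918152), np.float64(0.08355776273807908))]
0.018 -0.082 -0.02 0 0 0.009; 0.036 -0.165 -0.04 0 0 0.017; 0.053 -0.247 -0.059 0 0 0.026; 0.071 -0.33 -0.079 0 0 0.035; 0.089 -0.412 -0.099 0 0 0.043
0.012 -0.083 -0.02 0 0 0.009; 0.024 -0.167 -0.039 0 0 0.018; 0.036 -0.25 -0.059 0 0 0.027
end [0.456  0.1343 0.3099] 0.0304
0 0 0.07 0 0 -0; 0 0 0.14 0 0 -0; 0.056 0 0.17 0 0 -0; 0.097 0 0.197 0 0 -0; 0.134 0 0.23 0 0 -0
0.033 0 0.038 0 0 -0; 0.06 0 0.08 0 0 -0; 0.079 0 0.122 0 0 -0; 0.092 0 0.163 0 0 -0; 0.098 0 0.195 0 0 -0
0.003 0 0.017 0 0 -0
end [0.5737 0.1381 0.089 ] 0.0311
```

Call:
servo_tool:
  moves: "0.018 -0.082 -0.02 0 0 0.009; 0.036 -0.165 -0.04 0 0 0.017; 0.053 -0.247 -0.059 0 0 0.026; 0.071 -0.33 -0.079 0 0 0.035; 0.089 -0.412 -0.099 0 0 0.043"

```text
t: 6.7
position: [0.4468, 0.0095, 0.28]
tcp_rot: [0.999, 0.036, -0.002, -0.0]
contact_force: [-0.2, 0.3, 1.1]
finger_gap: 0.0005
grasp_force: 0.0
```

Call:
servo_tool:
  moves: "0.012 -0.083 -0.02 0 0 0.009; 0.024 -0.167 -0.039 0 0 0.018; 0.036 -0.25 -0.059 0 0 0.027; 0.036 -0.25 -0.059 0 0 0.027"

```text
t: 7.1
position: [0.456, 0.1379, 0.31]
tcp_rot: [1.0, 0.018, -0.001, -0.001]
contact_force: [0.2, 0.2, -0.8]
finger_gap: 0.0001
grasp_force: 0.0
```

Call:
servo_tool:
  moves: "0 0 0.07 0 0 0; 0 0 0.14 0 0 0; 0.056 0 0.17 0 0 0; 0.097 0 0.197 0 0 0; 0.134 0 0.23 0 0 0"

```text
t: 7.6
position: [0.5229, 0.1347, 0.1931]
tcp_rot: [1.0, 0.015, -0.002, 0.0]
contact_force: [-1.7, -0.1, 0.3]
finger_gap: 0.0002
grasp_force: 0.6
```

Call:
servo_tool:
  moves: "0.033 0 0.038 0 0 0; 0.06 0 0.08 0 0 0; 0.079 0 0.122 0 0 0; 0.092 0 0.163 0 0 0; 0.098 0 0.195 0 0 0"

```text
t: 8.1
position: [0.5716, 0.1359, 0.0952]
tcp_rot: [1.0, 0.014, -0.002, 0.0]
contact_force: [0.4, -1.0, 1.2]
finger_gap: 0.0003
grasp_force: 0.4
```

Call:
servo_tool:
  moves: "0.003 0 0.01 0 0 0; 0.003 0 0.017 0 0 0; 0.003 0 0.02 0 0 0; 0.003 0 0.022 0 0 0"

```text
t: 8.5
position: [0.5742, 0.1371, 0.0886]
tcp_rot: [1.0, 0.015, 0.001, -0.0]
contact_force: [-1.1, -0.6, -0.2]
finger_gap: 0.0006
grasp_force: 0.3
```

Call:
servo_tool:
  moves: "0 0 0.006 0 0 0; 0 0 0.006 0 0 0"

```text
t: 8.7
position: [0.5745, 0.1372, 0.0855]
tcp_rot: [1.0, 0.015, 0.001, -0.0]
contact_force: [-0.3, 0.0, 1.7]
finger_gap: 0.0007
grasp_force: 0.6
```

Call:
servo_tool:
  moves: "0 0 0.004 0 0 0; 0 0 0.004 0 0 0"

```text
t: 8.9
position: [0.5746, 0.1372, 0.0837]
tcp_rot: [1.0, 0.015, 0.001, -0.0]
contact_force: [0.1, -1.0, 5.2]
finger_gap: 0.0003
grasp_force: 2.7
```

Call:
servo_tool:
  moves: "0 0 0.004 0 0 0; 0 0 0.004 0 0 0"

```text
t: 9.1
position: [0.5748, 0.1371, 0.0819]
tcp_rot: [1.0, 0.015, 0.001, -0.0]
contact_force: [0.6, -0.1, 6.5]
finger_gap: 0.0005
grasp_force: 3.4
```

The lid is down on the seal and the force is climbing, as the seal should give. I lift off and look at the hole.

Call:
servo_tool:
  moves: "0 0 -0.08 0 0 0; -0.04 0 -0.16 0 0 0; -0.08 0 -0.24 0 0 0; -0.09 0 -0.26 0 0 0; -0.09 0 -0.26 0 0 0"

```text
t: 9.6
position: [0.5295, 0.136, 0.2129]
tcp_rot: [1.0, 0.015, 0.002, -0.0]
contact_force: [0.4, 0.5, -0.5]
finger_gap: 0.0006
grasp_force: 0.0
```

```bash
python3 - <<'E'
from look import *
W=Cam("wrist");im=robot.get_image("wrist");x,y,a,th=np.load("fit.npy")[3:]
hole=place(lidpts(np.array([[.165,0,.01]]),.03),x,y,a);print("hole exp",hole.round(4),W.proj(hole).round(1))
for n in("lid_hole","lid"):
  for d in robot.outline_of("wrist",n):print(n,round(d["conf"],2),np.round(d["point"]),d["region"].sum())
u,v=np.round(W.proj(hole)[0]).astype(int)
g=im[max(0,v-45):v+45,u-60:u+60];g=cv2.resize(g,None,fx=6,fy=6,interpolation=cv2.INTER_CUBIC)
print("crop origin",u-60,max(0,v-45))
for P in mould(x,y,a,.03)[1:2]+mould(x,y,a,.03)[5:]:
    cv2.polylines(g,[cv2.convexHull(np.round((W.proj(P)-[u-60,max(0,v-45)])*6+2.5).astype(np.int32))],True,(0,255,255),1)
cv2.imwrite("pics/w3.png",g)
E
```

```text
9.6 [0.5295 0.136  0.2129] yaw 0.0296 [ 0.4  0.5 -0.5] 0.0006214988969184904
hole exp [[0.5708 0.138  0.0849]] [[254.  150.2]]
lid_hole 0.78 [206. 256.] 13640
lid 0.67 [205. 256.] 13599
lid 0.21 [190. 482.] 9761
crop origin 194 105
```

View pics/w3.png

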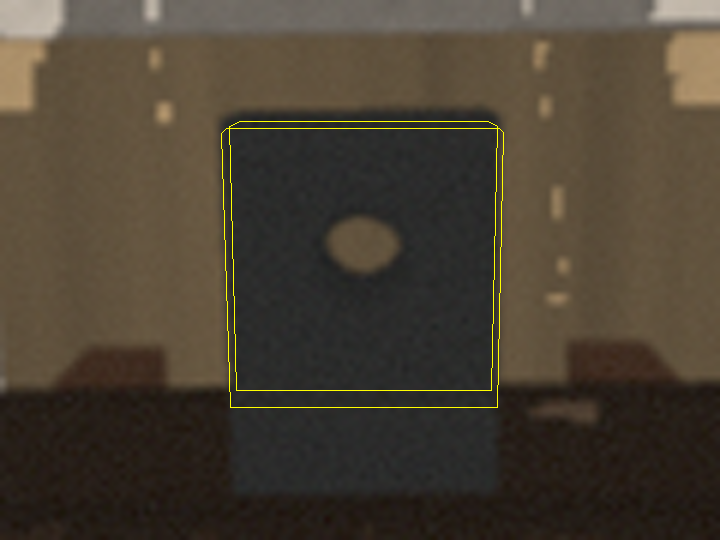

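The lug hole shows at wrist px (254.5, ~147), about 3 px above the prediction, so the hole is roughly 3 mm farther in +x. Now the route to the pin.

```bash
python3 - <<'E'
from look import *
from plan import plan,show
T=Cam("top");W=Cam("wrist");print("top cam hole",T.ray(196.25-.4,165.5-.4,.07).round(4),"wrist",W.ray(254.5,147.2,.085).round(4))
print("TCP px",W.proj(s["position"]))
yaw=2*np.arctan2(q[1],q[0])
show(s["position"],yaw,plan(s["position"],yaw,[(.570,-.1865,.20,.135)]))
E
```

```text
9.75 [0.5287 0.1356 0.2079] yaw 0.0293 [ 0.3 -0.3 -0.4] 0.0005379516341587863
top cam hole [0.5733 0.138  0.07  ] wrist [0.5729 0.1369 0.085 ]
TCP px [[253.8972737 236.6354447]]
0.009 0.092 0.002 0 0 -0.01; 0.018 0.185 0.004 0 0 -0.019; 0.027 0.277 0.007 0 0 -0.029; 0.036 0.369 0.009 0 0 -0.038; 0.046 0.462 0.011 0 0 -0.048
0.002 0.092 0.002 0 0 -0.01; 0.004 0.185 0.005 0 0 -0.019
end [ 0.5701 -0.1864  0.1999] 0.1345
```

Call:
servo_tool:
  moves: "0.009 0.092 0.002 0 0 -0.01; 0.018 0.185 0.004 0 0 -0.019; 0.027 0.277 0.007 0 0 -0.029; 0.036 0.369 0.009 0 0 -0.038; 0.046 0.462 0.011 0 0 -0.048"
  fingers: 1
  newtons: 60

```text
t: 10.25
position: [0.5583, -0.0963, 0.202]
tcp_rot: [0.999, 0.053, -0.002, -0.001]
contact_force: [0.9, -0.3, -0.2]
finger_gap: 0.0372
grasp_force: 0.0
```

Call:
servo_tool:
  moves: "0.002 0.092 0.002 0 0 -0.01; 0.004 0.185 0.005 0 0 -0.019; 0.004 0.185 0.005 0 0 -0.019"

```text
t: 10.55
position: [0.5694, -0.1916, 0.1979]
tcp_rot: [0.998, 0.064, -0.003, -0.0]
contact_force: [-0.6, -0.2, 0.6]
finger_gap: 0.061
grasp_force: 0.0
```

```bash
python3 - <<'E'
from look import *
W=Cam("wrist");im=robot.get_image("wrist")
e=np.array([[.582,-.185,.115],[.582,-.185,.08]]);print(W.proj(e).round(1))
for d in robot.outline_of("wrist","pin"):
    m=d["region"];v,u=np.where(m);print(round(d["conf"],2),np.round(d["point"],1),len(u),u.min(),u.max(),v.min(),v.max(),W.ray((u.min()+u.max())/2,(v.min()+v.max())/2,.095).round(4))
u,v=np.round(W.proj(e)[0]).astype(int)
g=cv2.resize(im[v-45:v+45,u-60:u+60],None,fx=6,fy=6,interpolation=cv2.INTER_CUBIC)
def circ(c,r,z):
    a=np.linspace(0,2*np.pi,40);P=np.c_[c[0]+r*np.cos(a),c[1]+r*np.sin(a),z+0*a]
    cv2.polylines(g,[np.round((W.proj(P)-[u-60,v-45])*6+2.5).astype(np.int32)],True,(0,255,255),1)
circ(e[0],.01,.115);circ(e[0],.015,.08)
cv2.imwrite("pics/w4.png",g)
E
```

```text
10.55 [ 0.5694 -0.1916  0.1979] yaw 0.1284 [-0.6 -0.2  0.6] 0.06095362620316556
[[249.7 184.7]
 [250.5 176.1]]
0.6 [179.1 249. ] 622 237 262 164 194 [ 0.5825 -0.1843  0.095 ]
```

View pics/w4.png

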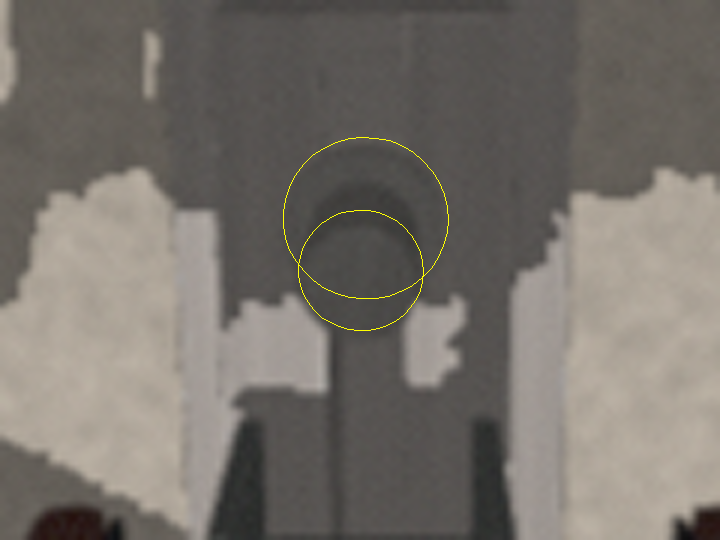

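The expected knob and collar circles sit on the pin: collar arc near crop (365,215), rails either side. I go down and grip.

Call:
servo_tool:
  moves: "0.024 0 0 0 0 0; 0.024 0 0.08 0 0 0; 0.024 0 0.16 0 0 0; 0.024 0 0.22 0 0 0; 0.024 0 0.232 0 0 0"

```text
t: 11.15
position: [0.5798, -0.1819, 0.0805]
tcp_rot: [0.998, 0.068, -0.004, -0.002]
contact_force: [-0.3, -0.2, -0.5]
finger_gap: 0.0875
grasp_force: 0.0
```

Call:
servo_tool:
  moves: "0 0 0 0 0 0; 0 0 0 0 0 0"

```text
t: 11.35
position: [0.5833, -0.1843, 0.0887]
tcp_rot: [0.998, 0.068, 0.001, 0.0]
contact_force: [-0.0, -0.5, -0.6]
finger_gap: 0.0879
grasp_force: 0.0
```

Call:
servo_tool:
  moves: "0 0 0 0 0 0; 0 0 0 0 0 0; 0 0 0 0 0 0; 0 0 0 0 0 0; 0 0 0 0 0 0"
  fingers: 0
  newtons: 20

```text
t: 11.85
position: [0.5824, -0.1848, 0.0869]
tcp_rot: [0.998, 0.067, 0.0, 0.0]
contact_force: [0.4, -0.0, -0.2]
finger_gap: 0.0513
grasp_force: 0.0
```

Call:
servo_tool:
  moves: "0 0 0 0 0 0; 0 0 0 0 0 0; 0 0 0 0 0 0; 0 0 0 0 0 0; 0 0 0 0 0 0"
  newtons: 60

```text
t: 12.35
position: [0.5823, -0.1846, 0.0866]
tcp_rot: [0.998, 0.067, -0.0, -0.0]
contact_force: [-1.0, 0.4, 0.6]
finger_gap: 0.0187
grasp_force: 60.0
```

Call:
servo_tool:
  moves: "0 0 -0.03 0 0 0; 0 0 -0.08 0 0 0; 0 0 -0.15 0 0 0; 0 0 -0.22 0 0 0; 0 0 -0.24 0 0 0"

```text
t: 12.85
position: [0.5836, -0.1852, 0.2127]
tcp_rot: [0.998, 0.067, 0.004, 0.002]
contact_force: [0.6, 0.4, -0.9]
finger_gap: 0.0193
grasp_force: 60.0
```

```bash
python3 - <<'E'
from look import *
from plan import plan,show
W=Cam("wrist");im=robot.get_image("wrist");Rt=R.from_quat(q)
f=lambda o:s["position"]+Rt.apply(o)
e=np.array([f([0,0,-.0116-.0]),f([0,0,.0334])]);print("collar,tip px",W.proj(e).round(1))
for d in robot.outline_of("wrist","pin"):
    v,u=np.where(d["region"]);print(round(d["conf"],2),np.round(d["point"],1),len(u),u.min(),u.max(),v.min(),v.max())
u,v=np.round(W.proj(e)[0]).astype(int)
g=cv2.resize(im[v-55:v+35,u-60:u+60],None,fx=6,fy=6,interpolation=cv2.INTER_CUBIC)
def circ(z,r):
    a=np.linspace(0,2*np.pi,40);P=np.array([f([r*np.cos(t),r*np.sin(t),z]) for t in a])
    cv2.polylines(g,[np.round((W.proj(P)-[u-60,v-55])*6+2.5).astype(np.int32)],True,(0,255,255),1)
circ(.0066,.015);circ(.0116,.015);circ(.0566,.004);circ(-.0284,.010)
cv2.imwrite("pics/w5.png",cv2.convertScaleAbs(g,alpha=1.8))
yaw=2*np.arctan2(q[1],q[0])
show(s["position"],yaw,plan(s["position"],yaw,[(.573,.1375,.20,.1345)]))
E
```

```text
12.85 [ 0.5836 -0.1852  0.2127] yaw 0.1345 [ 0.6  0.4 -0.9] 0.019285639426592085
collar,tip px [[254.1 244.6]
 [254.5 217.7]]
0.78 [246.8 254.9] 1824 238 271 208 276
0.48 [199.8  41.5] 13349 0 95 117 292
0.2 [181.2 252.6] 5960 221 286 139 329
0.009 -0.092 0.004 0 0 0; 0.019 -0.184 0.007 0 0 0; 0.028 -0.275 0.011 0 0 0; 0.037 -0.367 0.015 0 0 0; 0.047 -0.459 0.018 0 0 0
0.009 -0.092 0.004 0 0 0; 0.019 -0.183 0.007 0 0 0
end [0.5733 0.1373 0.2002] 0.1345
```

View pics/w5.png

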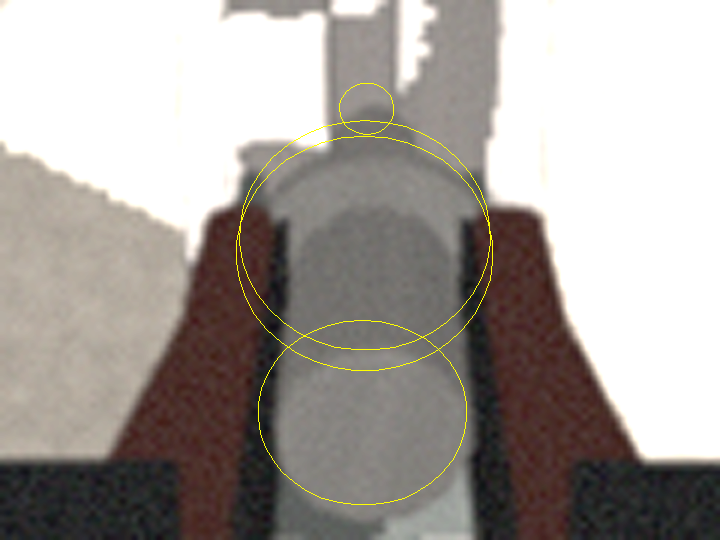

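The pin hangs upright in the grip. Its knob and collar are about 1 mm right of and 1.5 mm below (towards -x) the drawn TCP axis. Both the camera offset and the pin offset point to a TCP target of about (0.5745, 0.138). I move over the hole.

Call:
servo_tool:
  moves: "0.01 -0.092 0.004 0 0 0; 0.02 -0.184 0.007 0 0 0; 0.03 -0.276 0.011 0 0 0; 0.04 -0.368 0.015 0 0 0; 0.05 -0.46 0.018 0 0 0"

```text
t: 13.45
position: [0.575, 0.0482, 0.1945]
tcp_rot: [0.998, 0.067, -0.002, -0.0]
contact_force: [0.9, -0.1, -2.2]
finger_gap: 0.019
grasp_force: 60.0
```

Call:
servo_tool:
  moves: "0.009 -0.092 0.004 0 0 0; 0.018 -0.184 0.02 0 0 0; 0.018 -0.184 0.06 0 0 0; 0.018 -0.184 0.07 0 0 0; 0.018 -0.184 0.07 0 0 0"

```text
t: 13.95
position: [0.5715, 0.1383, 0.1594]
tcp_rot: [0.998, 0.067, -0.003, 0.001]
contact_force: [-0.4, -0.8, -2.1]
finger_gap: 0.0193
grasp_force: 60.0
```

Call:
servo_tool:
  moves: "0 0 0 0 0 0; 0 0 0 0 0 0; 0 0 0 0 0 0"

```text
t: 14.25
position: [0.5733, 0.1382, 0.1636]
tcp_rot: [0.998, 0.067, 0.001, -0.0]
contact_force: [1.2, 0.2, -1.0]
finger_gap: 0.0192
grasp_force: 60.0
```

```bash
python3 - <<'E'
from look import *
W=Cam("wrist");im=robot.get_image("wrist")
dx=np.array([.5745,.138,.145])-s["position"];print((R.from_quat(q).inv().apply(dx)/.5).round(4))
e=np.array([[.573,.138,.085]]);p=W.proj(e)[0];print(p)
u,v=np.round(p).astype(int);g=im[v-40:v+50,u-60:u+60]
cv2.imwrite("pics/w6.png",cv2.convertScaleAbs(cv2.resize(g,None,fx=6,fy=6,interpolation=cv2.INTER_CUBIC),alpha=2.2))
E
```

```text
14.25 [0.5733 0.1382 0.1636] yaw 0.1332 [ 1.2  0.2 -1. ] 0.019205147441339804
[0.0022 0.0007 0.0372]
[254.85816265 200.24831529]
```

View pics/w6.png

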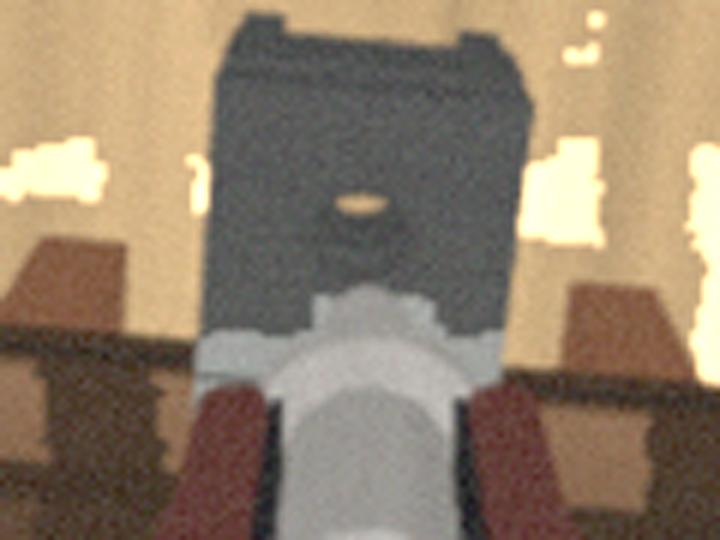

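```bash
python3 - <<'E'
from look import *
W=Cam("wrist");o=np.array([195,160])
def circ(c,r):
    a=np.linspace(0,2*np.pi,60);return (W.proj(np.c_[c[0]+r*np.cos(a),c[1]+r*np.sin(a),c[2]+0*a])-o)*6+2.5
for r,z in((.003,.0566),(.004,.0566),(.006,.05),(.006,.04)):
    C=circ(s["position"]+R.from_quat(q).apply([0,0,z]),r);print("pin",r,z,C.min(0).round(),C.max(0).round())
for r in(.0075,.009):
    C=circ([.573,.138,.085],r);print("hole",r,C.min(0).round(),C.max(0).round())
for xx in(.57,.575):print(((W.proj([[xx,.138,.085],[xx,.138,.107]])-o)*6+2.5).round())
print(R.from_quat(q).as_matrix()[:,2])
E
```

```text
14.3 [0.5733 0.1383 0.1635] yaw 0.1334 [-0.1  0.5 -2.1] 0.018921911683018874
pin 0.003 0.0566 [339. 269.] [380. 308.]
pin 0.004 0.0566 [333. 263.] [387. 314.]
pin 0.006 0.05 [318. 265.] [402. 344.]
pin 0.006 0.04 [315. 289.] [403. 371.]
hole 0.0075 [316. 199.] [409. 288.]
hole 0.009 [306. 190.] [419. 297.]
[[360. 261.]
 [359. 310.]]
[[364. 232.]
 [364. 278.]]
[ 1.36599559e-03  2.44997525e-04 -9.99999037e-01]
```

In the wrist view the pin tip (370,288) is about 1.2 mm right of the hole (362,235) and about 2.5 mm short of it. I correct and lower gently, watching the force.

Call:
servo_tool:
  moves: "0.0046 -0.001 0.02 0 0 0; 0.0046 -0.001 0.034 0 0 0; 0.0046 -0.001 0.034 0 0 0"

```text
t: 14.6
position: [0.5742, 0.1396, 0.1433]
tcp_rot: [0.998, 0.067, -0.002, 0.0]
contact_force: [0.1, 0.3, -1.3]
finger_gap: 0.0186
grasp_force: 60.0
```

Call:
servo_tool:
  moves: "0 0 0.006 0 0 0; 0 0 0.012 0 0 0; 0 0 0.012 0 0 0"

```text
t: 14.9
position: [0.5748, 0.1398, 0.1391]
tcp_rot: [0.998, 0.067, -0.0, 0.0]
contact_force: [-0.0, 0.5, -2.0]
finger_gap: 0.019
grasp_force: 60.0
```

Call:
servo_tool:
  moves: "0 0 0.005 0 0 0; 0 0 0.01 0 0 0; 0 0 0.01 0 0 0"

```text
t: 15.2
position: [0.5749, 0.1397, 0.1342]
tcp_rot: [0.998, 0.067, -0.0, 0.0]
contact_force: [0.2, 0.4, -1.8]
finger_gap: 0.0187
grasp_force: 60.0
```

The tip has passed the upper mouth (z about 0.078) with no contact force, so I continue down.

Call:
servo_tool:
  moves: "0 0 0.006 0 0 0; 0 0 0.012 0 0 0; 0 0 0.012 0 0 0"

```text
t: 15.5
position: [0.5747, 0.1397, 0.1279]
tcp_rot: [0.998, 0.067, -0.001, 0.0]
contact_force: [0.2, -0.3, -1.1]
finger_gap: 0.0188
grasp_force: 60.0
```

Call:
servo_tool:
  moves: "0 0 0.006 0 0 0; 0 0 0.012 0 0 0; 0 0 0.012 0 0 0"

```text
t: 15.8
position: [0.5748, 0.1397, 0.1219]
tcp_rot: [0.998, 0.067, -0.001, 0.0]
contact_force: [1.1, -0.9, -1.2]
finger_gap: 0.0194
grasp_force: 60.0
```

Call:
servo_tool:
  moves: "0 0 0.006 0 0 0; 0 0 0.012 0 0 0; 0 0 0.012 0 0 0"

```text
t: 16.1
position: [0.5748, 0.1397, 0.1159]
tcp_rot: [0.998, 0.067, -0.0, 0.0]
contact_force: [-0.3, -0.0, -2.4]
finger_gap: 0.019
grasp_force: 60.0
```

Call:
servo_tool:
  moves: "0 0 0.01 0 0 0; 0 0 0.02 0 0 0; 0 0 0.03 0 0 0; 0 0 0.03 0 0 0"

```text
t: 16.5
position: [0.5747, 0.1397, 0.1003]
tcp_rot: [0.998, 0.067, -0.001, 0.0]
contact_force: [0.7, 0.6, -2.6]
finger_gap: 0.0189
grasp_force: 60.0
```

Call:
servo_tool:
  moves: "0 0 0.006 0 0 0; 0 0 0.012 0 0 0; 0 0 0.012 0 0 0"

```text
t: 16.8
position: [0.5752, 0.1398, 0.0961]
tcp_rot: [0.998, 0.067, 0.0, -0.0]
contact_force: [-1.4, -0.6, 2.6]
finger_gap: 0.0191
grasp_force: 60.0
```

Call:
servo_tool:
  moves: "0 0 0.004 0 0 0; 0 0 0.006 0 0 0; 0 0 0.006 0 0 0"

```text
t: 17.1
position: [0.5754, 0.1398, 0.0933]
tcp_rot: [0.998, 0.067, 0.001, -0.0]
contact_force: [-0.5, 0.2, 5.3]
finger_gap: 0.0191
grasp_force: 60.0
```

The collar bears on the lug and the seal is being squeezed (force 5.3 N, plus about 1.2 N of pin weight). I keep pressing to the hard stop.

Call:
servo_tool:
  moves: "0 0 0.004 0 0 0; 0 0 0.006 0 0 0; 0 0 0.006 0 0 0"

```text
t: 17.4
position: [0.5757, 0.1398, 0.0914]
tcp_rot: [0.998, 0.067, 0.001, -0.0]
contact_force: [-1.4, -0.4, 7.8]
finger_gap: 0.019
grasp_force: 60.0
```

Call:
servo_tool:
  moves: "0 0 0.003 0 0 0; 0 0 0.006 0 0 0; 0 0 0.006 0 0 0"

```text
t: 17.7
position: [0.5758, 0.1399, 0.0912]
tcp_rot: [0.998, 0.067, 0.002, -0.0]
contact_force: [-6.4, -0.6, 19.5]
finger_gap: 0.0188
grasp_force: 60.0
```

Call:
servo_tool:
  moves: "0 0 0.002 0 0 0; 0 0 0.002 0 0 0; 0 0 0.002 0 0 0; 0 0 0.002 0 0 0; 0 0 0.002 0 0 0"

```text
t: 18.2
position: [0.5758, 0.1399, 0.0912]
tcp_rot: [0.998, 0.067, 0.002, -0.0]
contact_force: [-9.1, -1.3, 23.8]
finger_gap: 0.019
grasp_force: 60.0
```

```bash
python3 - <<'E'
from look import *
cam=[("top",(181,319),(199,198)),("side",(232,308),(176,216))]
im=[cv2.resize(robot.get_image(n)[(110 if n=="top" else 110):(250 if n=="top" else 260),140:360],None,fx=3.4,fy=2*1.0*1.9,interpolation=cv2.INTER_CUBIC) for n,_,_ in cam]
w=min(i.shape[1] for i in im);cv2.imwrite("pics/fin.png",cv2.resize(np.vstack([i[:,:w] for i in im]),(520,600)))
s=robot.sense();print(s["t"],s["position"],s["contact_force"],s["grasp_force"])
E
```

```text
18.2 [0.5758 0.1399 0.0912] yaw 0.1346 [-9.1 -1.3 23.8] 0.018963773144900744
18.3 [0.57582739 0.1398836  0.09118154] [-8.77870954 -1.93899484 23.7893246 ] 60.008028745651245
```

View pics/fin.png

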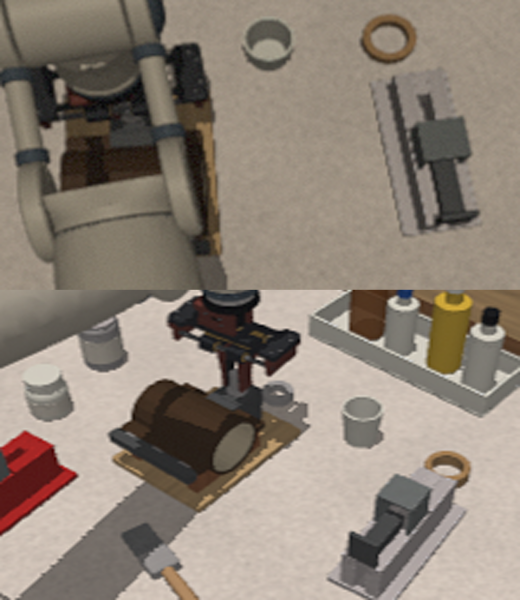

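The picture shows the jacket shut with the gripper pressing at the lug, near (240,380). The slide is back at rest, the feeder is empty and the bystanders have not moved. TCP z matches the shut height, 5 mm below first contact, at 24 N. I hand in.

```bash
python3 -c "
from station import robot
print(robot.job_done())"
```

```text
the job is handed in; nothing more can be done
None
```

The job is done and handed in at about 18 s: slide pushed to its stop, lid swung down, pin through both lugs, and the arm still gripping and pressing with about 24 N, with the jacket shut as far as height and force readings show.

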